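# Stand the test cartridge in the analyser

## Robot

A 6-joint arm with a two-finger parallel gripper is mounted at the origin on the work surface. World frame = base frame: x ahead of the robot, y to its left, z up, the work surface at z = 0. Lengths are in mm, angles in rad, forces in N, time in s.
With the tool pointing down it reaches from about 275 to 825 mm from the base axis. Payload 4.9 kg.
Tool frame: the origin (TCP) lies at the very end of the fingers, on their centre line; the grasp point (between the pads) lies 19 mm behind it; z points along the fingers, y is the line along which they close (so a half turn about z gives the same grasp; the last joint's range is limited). The gripper opens to 85 mm and grips with 20 to 120 N. Pads are 22 mm wide; open, the fingers measure 114 mm over their backs; the gripper's body (76 mm by 85 mm) begins 54 mm behind the grasp point. The pads swing forward as they close: fully open they stand 13 mm farther back than shut.
Start: joints at [-1.234, 0.326, -0.193, 1.052, 0, 1.437], TCP at [249.494, -490.175, 231.281] pointing down, gripper open.
Joint ranges: [-2.65, 2.65], [-0.97, 1.79], [-1.3, 1.35], [-1.93, 2.1], [-1.47, 1.37], [-3.14, 3.14]. Speed limits (rad/s): [2.57, 2.57, 3.14, 3.14, 3.14, 3.14].

## Interface

Orientations are given as [roll, pitch, yaw] about the fixed x, y, z axes, in that order (R = Rz(yaw) Ry(pitch) Rx(roll)).
In Python, from bench import bot, solve_ik, imaging gives the robot as it stands. Calls block until the motion is done:
- bot.move_ptp(position, orientation): joint-space move of the TCP to a pose.
- bot.movel(position, rot=None, max_speed=150, threshold=None): straight line of the TCP; rot=None keeps the orientation; max_speed is the mean speed in mm/s. With threshold (N) it stops when the force on the tool has changed by that much, and returns True; else False.
- bot.move_j(angles): joint-space move.
- bot.grip(opening, effort=None): opening from 0.0 (shut) to 1.0 (fully open); effort is the grip in N (None keeps the last); returns when the fingers have stopped.
- bot.dwell(seconds).
- solve_ik(position, orientation): joint angles nearest the present ones, or None.
- bot.get_state(): the state.
- imaging.capture(name): name is "scene" or "top"; returns the picture (384x512x3 uint8, blue, green, red); there is no depth.
- imaging.camera_model(name): a dict with "K" (3x3 intrinsics, pixels), "position" and "rotation" of the camera in the world. Camera axes: x right, y up, looking along -z (the intrinsics and any distortion apply to the point x, -y, -z); pixel columns grow to the right and rows downward; lengths in mm; the calibration is good to about 2 mm. A picture is of the moment at which its call begins. camera_model takes no time and is no camera call.
A pose or a line that the arm cannot do raises bot.IKError and nothing moves.
- bot.sign_off(): hands the job in; it is judged then, once.
The state is a dict: "t": time; "qpos": joint angles; "joint_velocities": joint speeds; "effort": joint torques, N m; "tcp_pos": TCP position; "orientation": TCP orientation; "contact_force": force on the tool from outside, world axes, zero at the start; "wrist_torque": the same for the moment, N m; "opening": opening from 0.0 (shut) to 1.0 (fully open); "gripper_force": force on a finger pad.
Only numpy, scipy, OpenCV 4.12 (cv2) and the standard library are available. Lean on these libraries where they do the work, as an engineer would, in place of code of your own. Each camera call takes 0.05 s, during which the arm holds its last target. There are 200 camera calls.

## Task

Load the analyser: slide the grey shutter on its deck fully open, towards the analyser's front, then take the tall test cartridge out of the leaning rest and stand it upright in the slot that the shutter covered, foot down and fully home on the slot's floor. Lower it in, do not drop it, and leave the two short cartridges where they are.

Things in the scene. Friction and masses are not known exactly. Their poses are not given: they have to be found in the camera images.
- analyser: White bench instrument fixed to the bench, 200 (x) x 290 (y) x 70 mm high; origin on the bench under its middle, z up; -x is its front. Its +y half is a flat loading deck at z = 70 mm with the slot; on its -y half (y below 0) a tilted tablet screen reaches to z about 150 mm.
- slot (a point): Centre of the slot's mouth, level with the deck's top, at (30, 80, 70) mm in the analyser's frame, axes parallel to the analyser's. The slot is a rectangular pocket 20 mm across x, 64 mm along y and 25 mm deep with a flat floor and a 2 mm chamfer round the mouth. The cartridge fits either way round (turned by half a turn about the vertical).
- shutter (a joint): Travel of the grey shutter in m: 0 = shut, fully over the slot, 0.055 = fully open (end stop). It slides along the analyser's -x (towards its front) with about 1.5 N of friction and stays where it is left. At the start it is shut or up to 10 mm open, still blocking the slot.
- shutter_tab (a point): Middle of the top of the shutter's upright tab, 34.5 mm above the deck; moves with the shutter. The tab is a bar 12 mm thick (analyser's x), 50 mm long (y) and 30 mm high, on the middle of a cover plate 48 x 82 mm and 4 mm thick that lies on the deck. When shut the tab is straight above the slot.
- rest: Plywood rest fixed to the bench, 250 mm long (y); origin on the bench under its middle. It holds three cartridges side by side, 80 mm apart along its y, leaning 25 degrees (0.436 rad) from upright, tops towards the rest's -x. Behind them (-x side) a tilted back slab 8 mm thick supports their lower 60 mm; in front of each foot is a lip 10 mm high. Foot of a cartridge about 45 mm above the bench.
- cartridge: The tall test cartridge: a flat white plastic plate 16 mm thick (x), 60 mm wide (y), 125 mm tall (z), about 90 g, with a small grey window, a label and grey ribs near its top. Origin at the centre of its foot, z up along its height towards its top. Starts leaning in any of the rest's three places; its upper 65 mm stands free of the rest.
- short_a: A short cartridge, same look, 16 x 60 x 85 mm tall, origin at the centre of its foot, z along its height. To be left alone in the rest.
- short_b: The other short cartridge, same as short_a. To be left alone in the rest.
Mind the look-alikes: they are no part of the job. What is shaped like the cartridge but orange is not meant.

How it is judged:
By the outcome, as a careful person would: the job done as asked, in the order asked, and still so for the second after the job is handed in, with the robot touching nothing.
It also fails if it takes over 56 s, if anything falls off the work surface, if the arm or the gripper's body presses on something with over 40 N, if the wrist force passes 120 N, or if a joint passes its speed limit or range.

## Working session

There is one attempt and no reset: what is moved stays moved. The work goes in short steps, each a Python script; the robot and the scene stay as the last script left them, time stands still between calls to the robot, and variables do not carry over. Pictures are saved under pics/ and viewed, at most 10 in all, crops included, and the job is handed in when it is done.

```bash
ls; mkdir -p pics; python3 - <<'E'
from bench import bot, imaging
import cv2,numpy as np
for n in("scene","top"):
    cv2.imwrite(f"pics/{n}0.png",imaging.capture(n)); m=imaging.camera_model(n); print(n,{k:np.round(np.array(v),4).tolist() if not isinstance(v,str) else v for k,v in m.items()})
print(bot.get_state())
E
```

```text
pics
scene {'K': [[397.1305, 0.0, 250.4294], [0.0, 397.1305, 180.9078], [0.0, 0.0, 1.0]], 'position': [1086.3773, 834.4593, 830.5144], 'rotation': [0.9002, -0.0138, 2.3832]}
top {'K': [[414.1794, 0.0, 253.7891], [0.0, 414.1794, 193.7187], [0.0, 0.0, 1.0]], 'position': [296.6494, 128.1996, 1058.4157], 'rotation': [0.1338, 0.0063, -1.5687]}
{'t': 0.1, 'qpos': array([-1.23418662e+00,  3.26871869e-01, -1.93498575e-01,  1.05198991e+00,
       -2.33054792e-06,  1.43662204e+00]), 'joint_velocities': array([ 9.49808901e-05, -2.19621149e-03,  1.13438494e-03,  2.21444986e-03,
       -1.21857100e-03,  1.07227905e-03]), 'effort': array([ 2.66433117e-04, -4.44239759e+01,  2.63037372e+01,  7.89830490e-03,
       -7.19674313e-05,  1.56663947e-05]), 'tcp_pos': array([ 249.31901407, -489.65579688,  230.57340935]), 'orientation': array([-3.14004237e+00, -2.06913733e-04,  4.70783825e-01]), 'contact_force': array([-0.19371813, -0.07642292, -0.98270951]), 'wrist_torque': array([-0.00679578, -0.00797217,  0.05270976]), 'gripper_force': 0.0, 'opening': 0.9969222106958596}
```

View pics/scene0.png

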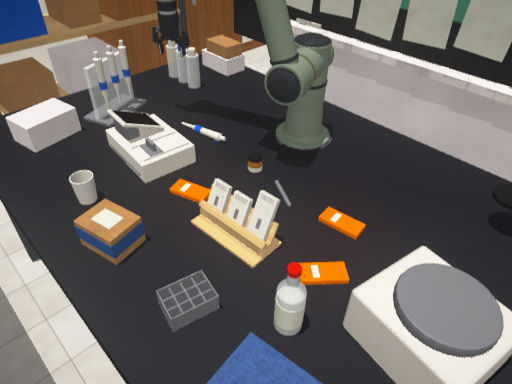

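View pics/top0.png

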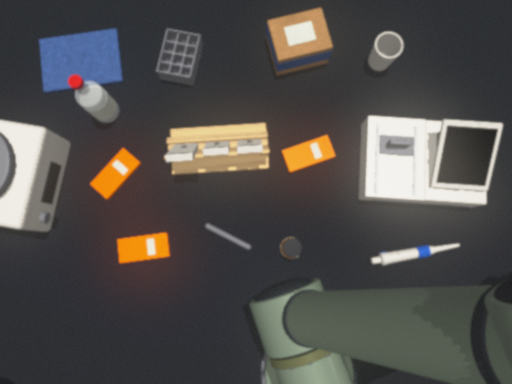

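The scene view shows three white cartridges in the rest at about (218,197), (240,209) and (264,215). The last looks tallest, and in the top view it is the left one at (180,152). The orange blocks are decoys. The analyser is at (430,160) in the top view, with its tab at (400,145). Next I'll enlarge both to confirm.

```bash
cat > h.py <<'E'
import numpy as np,cv2
from scipy.spatial.transform import Rotation as R
from bench import bot, imaging, solve_ik
def cam(n):
    m=imaging.camera_model(n); return np.array(m["K"]),np.array(m["position"]),R.from_euler("xyz",m["rotation"]).as_matrix(),m
def ray(n,p):
    K,c,Rm,m=cam(n); d=np.linalg.inv(K)@[p[0],p[1],1]; return c,Rm@(d*[1,-1,-1])
def onz(n,p,z):
    c,d=ray(n,p); return c+d*(z-c[2])/d[2]
def proj(n,P):
    K,c,Rm,m=cam(n); q=Rm.T@(np.array(P,float)-c)*[1,-1,-1]; q=K@q; return q[:2]/q[2]
def tri(ps):
    A=np.zeros((3,3));b=np.zeros(3)
    for n,p in ps:
        c,d=ray(n,p); d=d/np.linalg.norm(d); M=np.eye(3)-np.outer(d,d); A+=M; b+=M@c
    return np.linalg.solve(A,b)
E
python3 - <<'E'
import cv2,numpy as np
from h import *
print(cam("top")[3].keys())
t=cv2.imread("pics/top0.png"); s=cv2.imread("pics/scene0.png")
def crop(im,x,y,w,h,k,name):
    c=cv2.resize(im[y:y+h,x:x+w],None,fx=k,fy=k,interpolation=cv2.INTER_CUBIC)
    for i in range(0,w,10): cv2.putText(c,str(x+i),(i*k,8),0,.3,(0,255,255)); cv2.line(c,(i*k,10),(i*k,14),(0,255,255))
    for i in range(0,h,10): cv2.putText(c,str(y+i),(0,i*k+3),0,.3,(0,255,255))
    return c
a=crop(t,160,115,115,65,6,0); b=crop(s,190,170,100,95,6,0)
cv2.imwrite("pics/c1.png",np.vstack([a[:, :690]])); 
A=crop(t,355,105,155,105,5,0); cv2.imwrite("pics/c2.png",A)
cv2.imwrite("pics/c3.png",b)
E
```

```text
dict_keys(['K', 'position', 'rotation'])
```

View pics/c1.png

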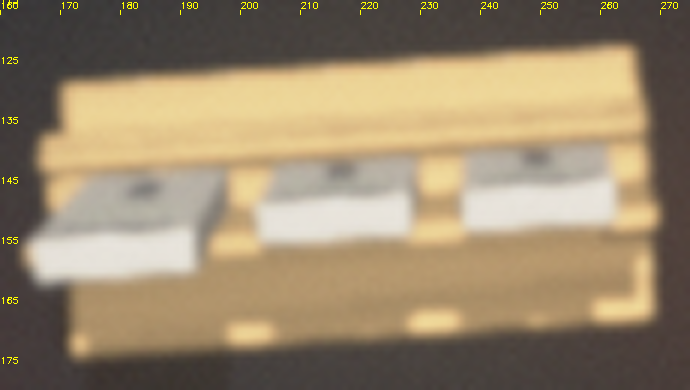

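View pics/c2.png

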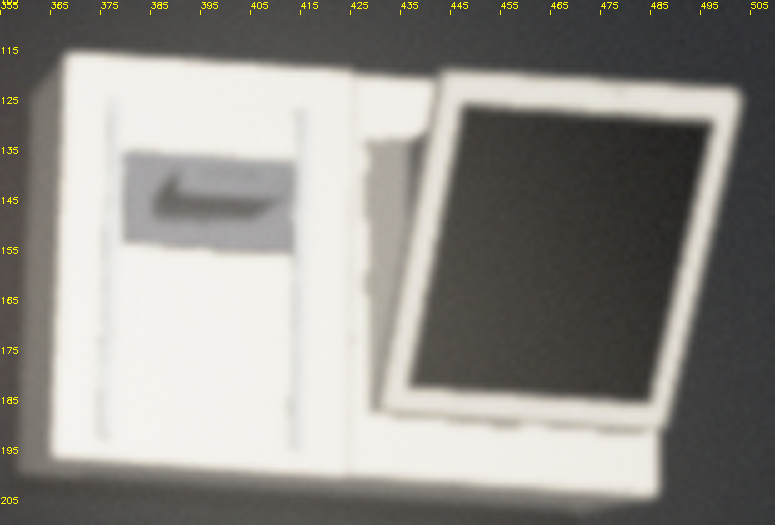

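View pics/c3.png

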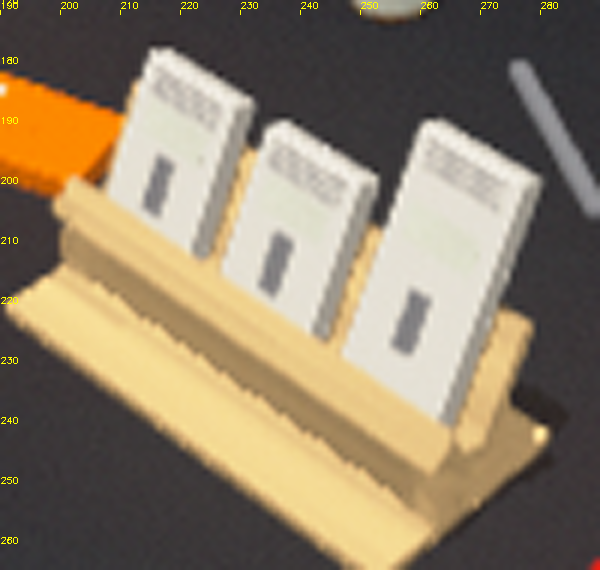

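Three white cartridges in the top view: (180,157), (212,151), (248,149). The first, at (265,200) in the scene view, is clearly the longest above the rest, so it is the target. The other two match as short, and the orange ones are decoys. The shutter plate spans x 379–413, y 135–155 in the top view, and the screen is to its right, so the analyser's front (-x) faces the robot. Next I'll compute poses.

```bash
cat > m.py <<'E'
from h import *
def edge(g,pts,horizontal_scan,th,a,b):
    out=[]
    for p in pts:
        v=g[p,a:b] if horizontal_scan else g[a:b,p]; v=v.astype(float)
        i=np.argmax((v[:-1]<th)&(v[1:]>=th)) if v[0]<v[-1] else np.argmax((v[:-1]>=th)&(v[1:]<th))
        f=i+(th-v[i])/(v[i+1]-v[i])
        out.append((a+f,p) if horizontal_scan else (p,a+f))
    out=np.float32(out); vx,vy,x,y=cv2.fitLine(out,cv2.DIST_HUBER,0,.01,.01).ravel()
    return np.array([x,y]),np.array([vx,vy])
def inter(l,m):
    t=np.linalg.solve(np.c_[l[1],-m[1]],m[0]-l[0]); return l[0]+t[0]*l[1]
def analyser(g):
    L=edge(g,range(125,188),True,180,355,375); B=edge(g,range(372,480),False,180,190,215); T=edge(g,range(374,420),False,150,105,125)
    a,b=inter(L,T),inter(L,B)
    Bp=b+ (480-b[0])*B[1]/B[1][0]; Tp=a+50*T[1]/T[1][0]
    A,Bc,Bq,Tq=[onz("top",p,70) for p in(a,b,Bp,Tp)]
    return a,b,A,Bc,Bq,Tq
E
python3 - <<'E'
from m import *
np.set_printoptions(precision=1,suppress=True)
t=cv2.imread("pics/top0.png"); s=cv2.imread("pics/scene0.png")
g=cv2.cvtColor(t,6)
a,b,A,B,Bq,Tq=analyser(g); print(a,b,A,B,np.linalg.norm(A-B))
ang=lambda v:np.degrees(np.arctan2(v[1],v[0]))
print("yaws",ang(A-B),ang(B-Bq)-90,ang(A-Tq)-90)
# scene check
for P in(A,B): print("scene proj",proj("scene",P))
# shutter plate: colour mask
hs=g[125:165,374:420]; m=((hs>90)&(hs<200)).astype(np.uint8)
n,l,st,c=cv2.connectedComponentsWithStats(m); k=1+np.argmax(st[1:,4]); print("plate",st[k]+np.array([374,125,0,0,0]))
# cartridge top front edge corners, two views
for tp,sp in(((165,155),(278.3,200.8)),((192.7,153),(260,190.8))):
    P=tri([("top",tp),("scene",sp)]); print("cart",P,onz("top",tp,162),onz("scene",sp,162), proj("top",P)-tp,proj("scene",P)-sp)
# rest far base edge z? 
print(onz("top",(170.5,129),10),onz("top",(265,122.7),10),onz("top",(172,174),10),onz("top",(268,168),10))
E
```

```text
[367.5 114.6] [364.5 196.4] [ 627.  -145.5   70. ] [ 423.5 -131.1   70. ] 204.0436189068614
yaws -4.028336138191883 -3.429409782575135 -3.997387864948294
scene proj [141.1 166.5]
scene proj [194.7 144.8]
plate [379 135  35  21 653]
cart [502.8 333.  159.5] [503.6 331.  162. ] [503.7 336.3 162. ] [-0.7  0.6] [-0.8 -0. ]
cart [507.9 271.6 158. ] [508.1 269.7 162. ] [510.2 276.3 162. ] [-0.6  0.5] [-0.7 -0.1]
[608.1 353.1  10. ] [625.1 106.2  10. ] [488.7 345.8  10. ] [504.6  98.7  10. ]
```

```bash
cat >> h.py <<'E'
YA=np.radians(-3.9); YR=np.radians(3.9)
def rot(y,z):
    y=np.array(y)/np.linalg.norm(y); z=np.array(z)/np.linalg.norm(z); return R.from_matrix(np.c_[np.cross(y,z),y,z]).as_euler("xyz")
def xh(a): return np.array([np.cos(a),np.sin(a),0])
def yh(a): return np.array([-np.sin(a),np.cos(a),0])
Z=np.array([0,0,1.])
def leanrot(s):
    a=-np.sin(.4363)*xh(YR)+np.cos(.4363)*Z; n=np.cos(.4363)*xh(YR)+np.sin(.4363)*Z
    return rot(s*n,-a),a,n
def uprot(s): return rot(s*xh(YA),-Z)
E
python3 - <<'E'
from m import *
np.set_printoptions(precision=2,suppress=True)
P=onz("top",(379+17,135+9.8),74); print("plate ctr",P)
mid=np.array([525.2,-138.3,70]); S=mid+30*xh(YA)-65*yh(YA); print("slot est",S)
E=[tri([("top",np.array(tp)-.42),("scene",np.array(sp)-.42)]) for tp,sp in(((165,155),(278.3,200.8)),((192.7,153),(260,190.8)))]
print(E, proj("scene",E[0]))
for s in(1,-1):
    o,a,n=leanrot(s); G=np.mean(E,0)-30*a-8*n; T=G-19*a
    print(s,"lean",G,T,solve_ik(T,o),solve_ik(T+80*a,o)); print("up",solve_ik(S+[0,0,12],uprot(s)),solve_ik(S+[0,0,150],uprot(s)))
E
```

```text
plate ctr [ 549.54 -210.84   74.  ]
slot est [ 550.71 -205.19   70.  ]
[array([503.75, 333.04, 161.48]), array([508.78, 271.75, 159.98])] [277.36 200.35]
1 lean [511.68 302.77 130.16] [519.69 303.31 112.94] [ 0.49  0.32 -0.67  0.18 -0.18  1.96] [ 0.52  0.17 -0.64  0.36 -0.19  1.99]
up [-0.48  0.53 -0.29  0.75  0.    1.16] [-0.48  0.4  -0.11  1.06  0.    1.16]
-1 lean [511.68 302.77 130.16] [519.69 303.31 112.94] [ 0.49  0.32 -0.67  0.18 -0.18 -1.18] [ 0.52  0.17 -0.64  0.36 -0.19 -1.15]
up [-0.48  0.53 -0.29  0.75  0.   -1.98] [-0.48  0.4  -0.11  1.06  0.   -1.98]
```

```bash
python3 - <<'E'
from h import *
np.set_printoptions(precision=2,suppress=True)
P=np.array([549.8,-208,0]); o=uprot(1)
bot.move_ptp(P+[0,0,190],o)
print(bot.movel(P+[0,0,81],max_speed=100,threshold=8), bot.get_state()["tcp_pos"])
bot.grip(0,20); s=bot.get_state(); print(s["opening"],s["gripper_force"],s["tcp_pos"],s["contact_force"])
p=s["tcp_pos"]
print(bot.movel(p-65*xh(YA),max_speed=40,threshold=12)); s=bot.get_state(); print(s["tcp_pos"],s["contact_force"],(s["tcp_pos"]-p)@xh(YA))
bot.grip(0.5); s=bot.get_state(); print(s["t"],s["tcp_pos"],s["contact_force"])
bot.movel(s["tcp_pos"]+[0,0,110],max_speed=200)
E,=[np.array([506.27,302.4,160.73])]
lo,a,n=leanrot(1); bot.grip(0.8); T=E-49*a-8*n
bot.move_ptp(T+80*a,lo); print(bot.get_state()["t"])
t=imaging.capture("top"); cv2.imwrite("pics/t1.png",t)
c=cv2.resize(t[105:210,350:510],None,fx=5,fy=5,interpolation=cv2.INTER_CUBIC); cv2.imwrite("pics/t1c.png",c)
E
```

```text
False [ 550.34 -208.3    81.69]
0.13239322308843868 25.169159173965454 [ 549.82 -208.01   81.12] [-0.72 -0.37  0.68]
True
[ 495.55 -204.21   81.15] [2.33 0.06 0.97] -54.399433332385236
5.1917 [ 495.82 -203.8    80.91] [-0.39 -0.18  0.11]
8.0917
```

View pics/t1c.png

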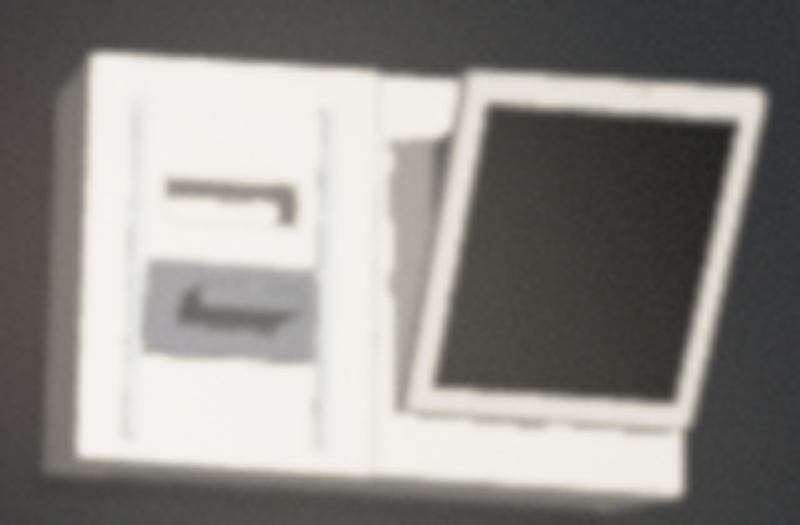

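The shutter travelled 54.4 mm to its stop, and the slot is now visible in the top view at px (383–409, 141–150) with the plate clear below it. Next is the grasp.

```bash
python3 - <<'E'
from h import *
np.set_printoptions(precision=2,suppress=True)
print("slot top px",onz("top",(395.8,145.2),70))
E=np.array([506.27,302.4,160.73]); lo,a,n=leanrot(1); T=E-49*a-8*n
print(bot.movel(T,max_speed=80,threshold=6))
bot.grip(0.0,40); s=bot.get_state(); print(s["opening"],s["gripper_force"],s["tcp_pos"],s["orientation"],lo,s["contact_force"],s["t"])
bot.movel(T+12*a,max_speed=60); print(bot.get_state()["contact_force"])
bot.movel(T+130*a,max_speed=150); s=bot.get_state(); print(s["opening"],s["contact_force"],s["t"])
S=np.array([550.3,-209,70]); 
o=uprot(1); bot.move_ptp(S+[0,0,76+60],o)
bot.movel(S+[0,0,76+25],max_speed=80); bot.dwell(.3); s=bot.get_state(); print(s["tcp_pos"],s["opening"],s["contact_force"],s["t"])
for n_ in("scene","top"): cv2.imwrite(f"pics/{n_}2.png",imaging.capture(n_))
i=cv2.imread("pics/scene2.png")[60:185,95:225]; i=cv2.resize(i,None,fx=4.6,fy=4.6,interpolation=cv2.INTER_CUBIC)
cv2.imwrite("pics/s2c.png",i)
E
```

```text
slot top px [ 549.57 -211.68   70.  ]
False
0.18335143245276497 40.10585367679596 [520.18 303.59 113.5 ] [ 2.7  -0.    1.64] [2.71 0.   1.64] [ 0.58 -0.55  1.74] 9.8083
[ 0.9  -0.58  0.72]
0.1835732455597191 [ 0.3  -0.04 -0.37] 11.0917
[ 550.56 -209.16  171.49] 0.18490718621302493 [-0.21 -0.71 -1.7 ] 13.85
```

View pics/s2c.png

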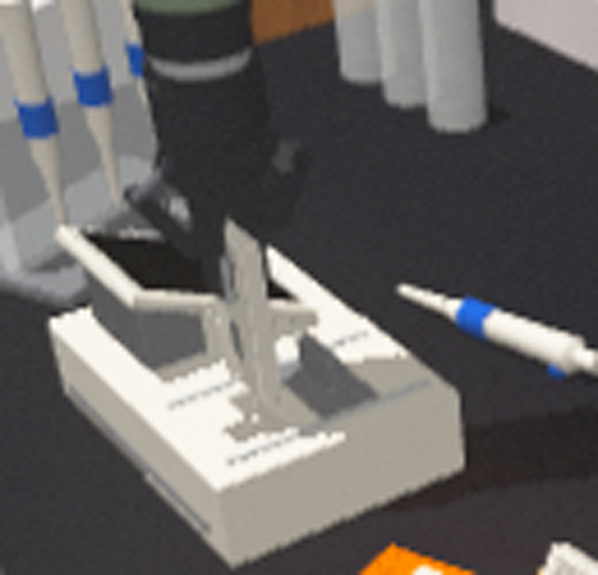

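The cartridge is held upright and hovering over the slot. I'll check foot against slot, with the predicted outlines drawn over the scene view.

```bash
python3 - <<'E'
from h import *
i=cv2.imread("pics/scene2.png"); k=10; x0,y0,w,h=125,110,70,55
c=cv2.resize(i[y0:y0+h,x0:x0+w],None,fx=k,fy=k,interpolation=cv2.INTER_CUBIC)
def box(C,hx,hy,col):
    p=[(proj("scene",C+sx*hx*xh(YA)+sy*hy*yh(YA))-[x0,y0]+.5)*k for sx,sy in((1,1),(1,-1),(-1,-1),(-1,1))]
    cv2.polylines(c,[np.int32(p)],True,col,1)
box(np.array([550.3,-210,70]),10,32,(0,0,255)); box(np.array([550.5,-209.2,95.5]),8,30,(0,200,0))
box(np.array([550.5,-209.2,220.5]),8,30,(0,200,0))
cv2.imwrite("pics/s3c.png",c)
E
```

```text
(no output)
```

View pics/s3c.png

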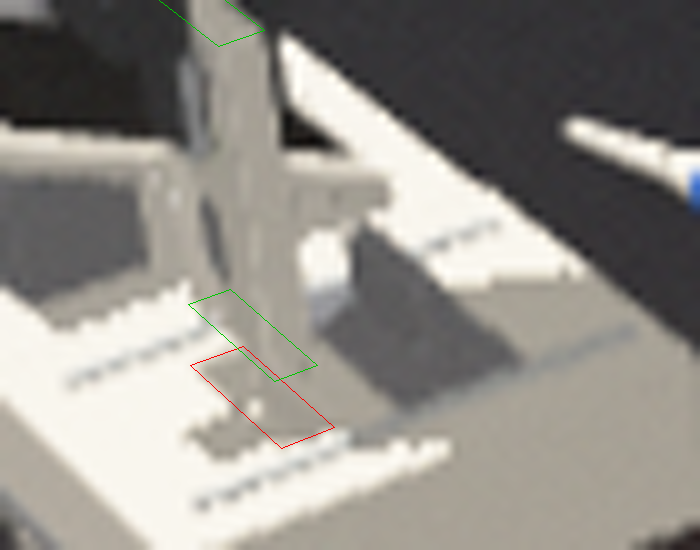

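The outlines agree: the cartridge's right edge runs along the predicted corners. I'll lower it under force guard.

```bash
python3 - <<'E'
from h import *
np.set_printoptions(precision=2,suppress=True)
S=np.array([550.3,-210,70])
bot.movel(S+[0,0,76+12],max_speed=60)
f=bot.get_state()["contact_force"]
r=bot.movel(S+[0,0,76-30],max_speed=25,threshold=5); s=bot.get_state()
print(r,s["tcp_pos"],s["tcp_pos"][2]-76-70,s["contact_force"]-f,s["wrist_torque"],s["opening"],s["t"])
E
```

```text
True [ 550.43 -210.11  120.81] -25.186688601214357 [-0.44 -0.6   4.38] [-0.06 -0.12 -0.05] 0.18286392722940936 15.65
```

It stopped at 25.2 mm depth, which is the slot floor. Releasing, backing off and checking.

```bash
python3 - <<'E'
from h import *
bot.movel(bot.get_state()["tcp_pos"]-[0,0,2],max_speed=10,threshold=8); print(bot.get_state()["tcp_pos"])
bot.grip(0.5); p=bot.get_state()["tcp_pos"]; bot.movel(p+[0,0,140],max_speed=120)
bot.move_ptp([400,150,350],uprot(1)); bot.dwell(.3); print(bot.get_state()["t"])
a,b=imaging.capture("scene"),imaging.capture("top")
f=lambda i,x,y:cv2.resize(i[y:y+110,x:x+160],None,fx=4.8,fy=2*2.4,interpolation=cv2.INTER_CUBIC)[:, :]
c=np.hstack([cv2.resize(a[85:195,95:205],(395,395),interpolation=cv2.INTER_CUBIC),cv2.resize(b[100:210,355:465],(395,395),interpolation=cv2.INTER_CUBIC)])
cv2.imwrite("pics/fin.png",c)
E
```

```text
[ 550.72315222 -210.17923735  120.83312909]
19.3333
```

View pics/fin.png

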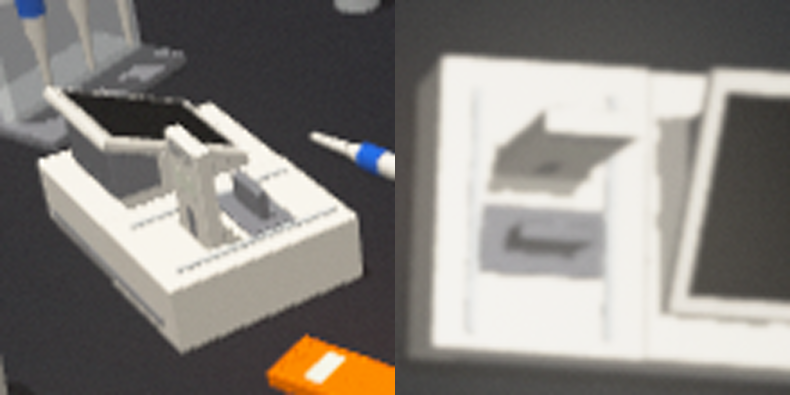

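The final view shows the cartridge upright in the slot, at left crop (195,190), and the shutter plate clear in front of it. The extra 8 N press produced no further descent.

```bash
python3 -c "
from bench import bot
print(bot.sign_off())"
```

```text
the job is handed in; nothing more can be done
None
```

I slid the shutter open to its end stop and stood the tall cartridge upright in the slot. It met the floor at about 25 mm, the slot's full depth. I left the two short cartridges alone and handed the job in at about 19 s; no verdict came back.

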